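Open the terminal box: press the snap tab, push the cover off its seat

ROBOT

A 7-joint arm with a two-finger parallel gripper is mounted at the origin on a cart in front of the work surface, level with it; the furniture and walls round the work are solid. World frame = base frame: x ahead of the robot, y to its left, z up, the work surface at z = 0. Lengths are in m, angles in rad, forces in N, time in s.
With the tool pointing down it reaches from about 0.35 to 0.9 m from the base axis. Payload 19.9 kg.
Tool frame: the origin (TCP) lies midway between the tips of the shut fingers; the grasp point (between the pads) lies 19 mm behind it; y points along the fingers, z is the direction in which the jaws open and shut, and the axes are right-handed (so a half turn about y gives the same grasp; the last joint's range is limited). The gripper opens to 94 mm and grips with 3 to 60 N. Pads are 16 mm wide; open, the fingers measure 119 mm over their backs; the gripper's body (75 mm by 177 mm) begins 78 mm behind the grasp point.
Start: joints at [-1.325, 0.417, -0.01, 1.614, 0.005, 1.111, -0.053], TCP at [0.177, 0.599, 0.205] pointing down, gripper open.
Joint ranges: [-2.81, 2.81], [-0.39, 2.02], [-1.27, 1.25], [0.06, 2.57], [-1.19, 4.33], [0.19, 2], [-2.82, 2.82]. Speed limits (rad/s): [1.89, 1.89, 2.39, 2.39, 3.01, 3.01, 3.01].

INTERFACE

Orientations are given as a unit quaternion [x, y, z, w].
In Python, from cell import bot gives the robot as it stands. The module is installed in compiled form; this text tells all that it offers. Calls block until the motion is done:
- bot.goto(position, orientation): joint-space move of the TCP to a pose.
- bot.move_l(position, ori=None, velocity=0.15): straight line of the TCP; ori=None keeps the orientation; velocity is the mean speed in m/s.
- bot.move_j(angles): joint-space move.
- bot.release() and bot.clamp(): open the fingers fully, or close them until they stop; the grip force is fixed at half the most.
- bot.hold(seconds).
- bot.solve_ik(position, orientation): joint angles nearest the present ones, or None.
- bot.get_obs(): the state.
- bot.capture(name): name is "scene" or "top"; returns a dict with "image" (480x640x3 uint8, red, green, blue), "vfov" (degrees; the focal length in pixels is half the picture's height over the tangent of half this angle, whatever the lens; pixels are square), "cx", "cy" (the principal point, pixels), "dist" ([k1, k2, p1, p2, k3] as OpenCV has them; the pictures are not rectified), "R" (3x3) and "t" (3): a world point X has camera coordinates R X + t. Camera axes: x right, y down, z forward; pixel columns grow to the right and rows downward; lengths in m; the calibration is good to about 2 mm. A picture is of the moment at which its call begins. There is no depth.
A pose or a line that the arm cannot do raises bot.Unreachable and nothing moves.
- bot.close_job(): hands the job in, once; it reports no verdict.
The state is a dict: "t": time; "q": joint angles; "dq": joint speeds; "joint_torque": joint torques, N m; "ee_pos": TCP position; "eef_rot": TCP orientation; "ft_force": force on the tool from outside, world axes, zero at the start; "moment": the same for the moment, N m; "finger_gap": finger opening in m.
Only numpy, scipy, OpenCV 4.12 (cv2) and the standard library are available. Lean on these libraries where they do the work, as an engineer would, in place of code of your own. Each camera call takes 0.05 s, during which the arm holds its last target. There are 200 camera calls.

TASK

Open the grey terminal box on the worktop so that its screw terminals can be reached: first press the snap tab all the way in with a fingertip, then push the released black cover along its guides, off its seat and onto the rest shelf until it stands against the end stop. Only press and push: do not lift the cover or force it while the tab is out, and leave the small things lying about where they are.

Things in the scene. Friction and masses are not known exactly. Their poses are not given: they have to be found in the camera images.
- terminal_box: Grey plastic box fixed to the worktop, 97 (x) x 224 (y) x 41 mm high, two black cable stubs at its -y end; origin at centre of underside. Cover slides along y: seat with terminals in the -y half, open rest shelf in the +y half (floor 25 mm high), end stop face at y=+106 mm. The cover runs on side rails 30 mm high, under guide lips along both sides (top 41 mm high, 72 mm clear between).
- snap_tab (a joint): How far the snap tab is pressed straight down, m: 0 to 0.0015 at the start (out), 0.009 fully in. It moves stiffly (4 to 5 N, friction, no spring) and stays where it is left. When out it stands in the way of the cover's leading edge; from 0.006 the cover passes over it.
- tab_pad (a point): Where to press the tab: on its flat top, at box x=0, y=+16 mm, 35 mm above the worktop when out, 26 mm when fully in. The tab is a bare metal block 24 (x) x 34 (y) mm with fine cross ridges, in the shelf floor just beyond the cover's leading edge; it spans box y=-4 to +30 mm. The cover's edge (36 mm high) is 24 mm from this point towards -y.
- cover: Loose black plastic cover, about 0.12 kg: flange 84 (x) x 96 (y) x 6 mm with a dome 62 x 60 mm whose top is 22 mm above the underside. Origin at centre of underside, axes like the box's. At the start its origin is at box y=-56, z=30 mm; against the end stop at y=+58 mm (travel 114 mm). Slides with little friction.
- push_face (a point): Centre of the dome's upright rear face (towards box -y): 26 mm behind the cover's origin, 44 mm above the worktop; moves with the cover. The face is 62 mm wide, from 36 to 52 mm above the worktop; behind it the flange (top 36 mm high) goes on for 22 mm, with nothing higher beyond. Push here towards box +y.
- hex_key_6: Hex key, 98 mm long, lying behind the box (+x side); leave alone.
- bush_brass: Turned bush, 30 mm across, 26 mm high, in front of the box; leave alone.
- gauge_block_40: Flat steel block 40 x 30 x 9 mm in front of the box; leave alone.
- bolt_0: Bolt, 31 mm long, in front of the box; leave alone.
- cal_weight_200: Steel knobbed weight, 29 mm across, 48 mm high, beyond the box's cable-entry end; leave alone.
- sample_cup: Small cup, 37 mm across, 26 mm high, to the left near the front edge; leave alone.
There are look-alikes about, which are no part of the job. What is shaped like the cover but brown is not meant.

How it is judged:
On the way, in this order (a step that is already met when the one before it is completed fails the run):
1. the snap tab is pressed in while the cover is still on its seat (value of joint snap_tab above 0.0072 m and y of cover in the frame of terminal_box below -0.045 m), for 0.2 s.
2. the cover has been pushed off its seat onto the rest shelf (y of cover in the frame of terminal_box above 0.048 m), for 0.2 s.
At the end, for the whole second after the job is handed in: The cover lies flat and at rest on the rails of the rest shelf, within 10 mm of the end stop (its origin at box y = 48 mm or more), the seat uncovered; the tab below it is still in (y of cover in the frame of terminal_box between 0.048 and 0.064 m and z of cover in the frame of terminal_box between 0.026 and 0.034 m and angle between cover's own z axis and vertical below 0.06 rad and linear speed of cover below 0.01 m/s and value of joint snap_tab above 0.004 m); the robot touches nothing.
It fails at once if the cover is lifted more than 10 mm off its rails or tipped (z of cover in the frame of terminal_box above 0.04 m or angle between cover's own z axis and vertical above 0.2 rad).
It fails at once if the cover is forced (over 25 N) while the tab is still out (value of joint snap_tab below 0.005 m and contact force between any of the fingers, the arm and cover above 25 N).
It fails at once if one of the small things lying about is moved more than 20 mm (distance of any of hex_key_6, bush_brass, gauge_block_40, bolt_0, cal_weight_200, sample_cup from where it was at the start of the episode above 0.02 m).
It also fails if it takes over 45 s, if anything falls off the work surface, if the arm or the gripper's body presses on something with over 40 N, if the wrist force passes 120 N, or if a joint passes its speed limit or range.

## Working session

There is one attempt and no reset: what is moved stays moved. The work goes in short steps, each a Python script; the robot and the scene stay as the last script left them, time stands still between calls to the robot, and variables do not carry over. Pictures are saved under pics/ and viewed, about 8 in all and at most 12, crops included, and the job is handed in when it is done.

```bash
mkdir -p pics
python3 - <<'E'
from cell import bot
import cv2,pickle
d={}
for n in("scene","top"):
    c=bot.capture(n); d[n]=c; cv2.imwrite(f"pics/{n}0.png",c["image"][:,:,::-1])
    print(n,c["vfov"],c["cx"],c["cy"],c["dist"],-c["R"].T@c["t"])
pickle.dump(d,open("cams.pkl","wb"))
o=bot.get_obs();print(o["t"],o["ee_pos"],o["eef_rot"],o["ft_force"],o["finger_gap"])
E
```

```text
scene 48.62257244731191 324.73373742740625 240.63350837118864 [0.03861638 0.         0.         0.         0.        ] [0.06212547 0.40280413 0.58380995]
top 55.4721501351604 317.3475685645058 240.67939825620115 [0.02873468 0.         0.         0.         0.        ] [ 0.42095663 -0.07855901  1.04720283]
0.1 [0.17668971 0.59915633 0.20488228] [ 0.70024623 -0.10107642  0.10100325 -0.69945487] [-0.45863652  0.42303085  0.46428502] 0.09401945123590759
```

View pics/top0.png

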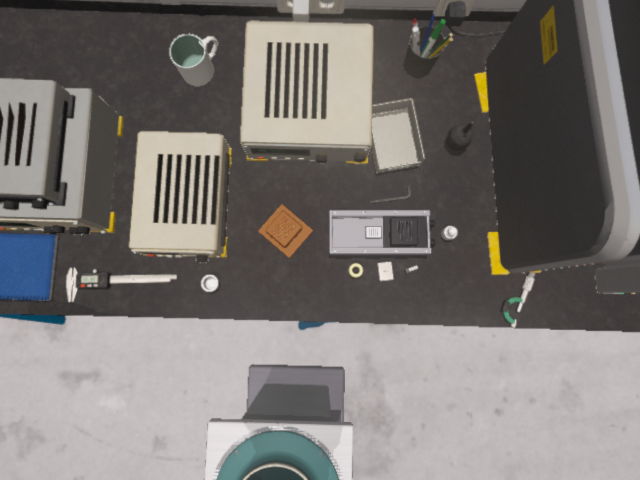

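View pics/scene0.png

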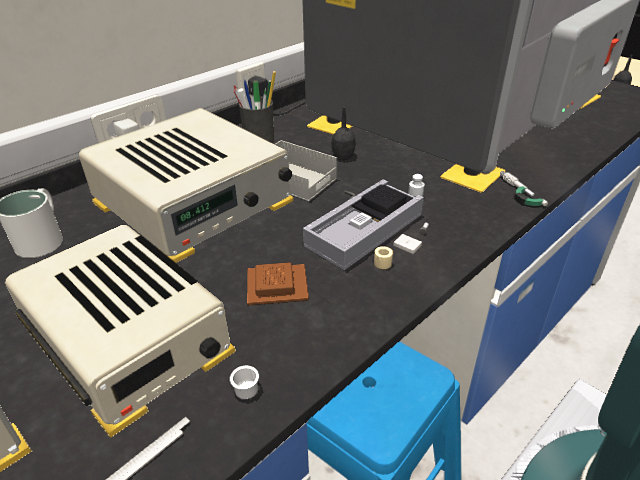

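The top view shows the box at about (330–431, 210–257), with the black cover at its right (world -y) end at (404,231) and the tab at (373,232). The brown look-alike is at (286,230). In the scene view the box is at (365,220). Next I'll enlarge both crops to get the corners.

Run:
```python
import cv2,numpy as np
a=cv2.resize(cv2.imread("pics/top0.png")[195:275,315:475],None,fx=5,fy=5,interpolation=cv2.INTER_CUBIC)
cv2.imwrite("pics/topc.png",a)
b=cv2.resize(cv2.imread("pics/scene0.png")[170:275,295:435],None,fx=5.5,fy=5.5,interpolation=cv2.INTER_CUBIC)
cv2.imwrite("pics/scenec.png",b)
```

```text
(no output)
```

View pics/topc.png

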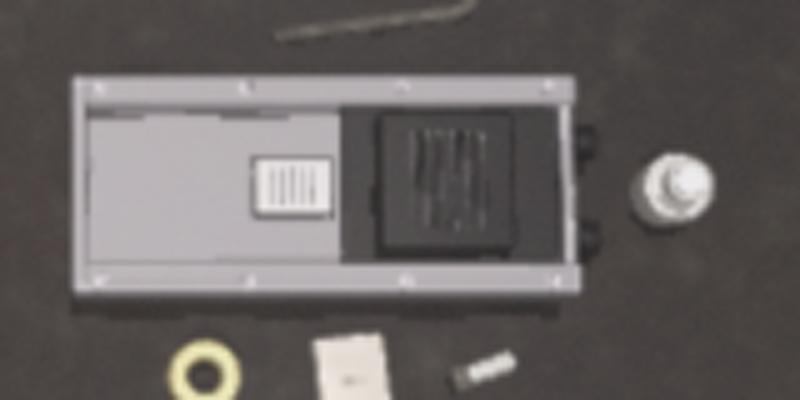

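View pics/scenec.png

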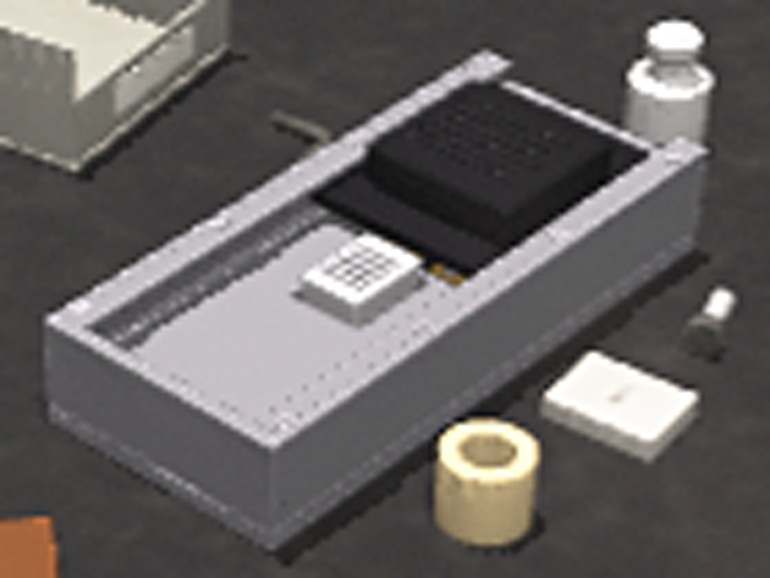

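The top crop shows the box's top-face corners at crop (73,76), (73,292), (573,76) and (579,290), and the tab's top at (253–332, 157–216). The scene crop shows the rim corners at (47,320), (272,447), (706,152) and (487,50). I'll fit the pose from both.

```bash
cat > fit.py <<'E'
import cv2,numpy as np,pickle
from scipy.optimize import least_squares
d=pickle.load(open("cams.pkl","rb"))
def proj(n,X):
    c=d[n];f=240/np.tan(np.radians(c["vfov"])/2)
    K=np.array([[f,0,c["cx"]],[0,f,c["cy"]],[0,0,1]])
    return cv2.projectPoints(np.float64(X),cv2.Rodrigues(c["R"])[0],np.float64(c["t"]),K,np.float64(c["dist"]))[0][:,0]
B=np.array([[48.5,112,41],[-48.5,112,41],[48.5,-112,41],[-48.5,-112,41]])/1e3
T=np.array([[12,30,35],[12,-4,35],[-12,-4,35],[-12,30,35]])/1e3
un=lambda p,f,o:(np.array(p)+.5)/f-.5+o
top=un([(73,76),(73,292),(573,76),(579,290),(253,157),(332,157),(332,216),(253,216)],5,[315,195])
sc=un([(47,320),(272,447),(487,50),(706,152)],5.5,[295,170])
def W(p,X):
    c,s=np.cos(p[2]),np.sin(p[2]);return X@np.array([[c,s,0],[-s,c,0],[0,0,1]])+[p[0],p[1],0]
def res(p,w=(1,1)):
    return np.r_[w[0]*(proj("top",W(p,np.r_[B,T]))-top).ravel(),w[1]*(proj("scene",W(p,B))-sc).ravel()]
if __name__=="__main__":
    np.set_printoptions(precision=4,suppress=True)
    for w in((1,1),(1,0),(0,1)):
        r=least_squares(res,[.45,-.15,0],args=(w,));print(w,r.x);print(res(r.x).reshape(-1,2).round(1).tolist())
    from cell import bot
    p=least_squares(res,[.45,-.15,0]).x
    from scipy.spatial.transform import Rotation as R
    print(R.from_quat(bot.get_obs()["eef_rot"]).as_matrix())
E
python3 fit.py
```

```text
(1, 1) [ 0.5743 -0.209   0.0284]
[[0.1, 0.1], [0.2, 0.0], [0.4, 0.1], [0.5, 0.5], [0.7, 0.5], [0.1, 0.5], [0.2, -0.7], [0.8, -0.7], [-1.1, 0.6], [-0.2, 1.2], [-0.7, 0.7], [0.2, 0.2]]
(1, 0) [ 0.5744 -0.2082  0.0299]
[[-0.3, 0.2], [-0.1, 0.1], [-0.0, -0.0], [0.1, 0.4], [0.3, 0.5], [-0.3, 0.4], [-0.1, -0.8], [0.4, -0.7], [-1.4, 0.8], [-0.5, 1.4], [-1.1, 0.9], [-0.1, 0.3]]
(0, 1) [ 0.5752 -0.2113  0.0268]
[[1.2, -0.3], [1.2, -0.4], [1.4, -0.2], [1.5, 0.2], [1.7, 0.1], [1.1, 0.1], [1.2, -1.1], [1.8, -1.1], [-0.5, -0.2], [0.2, 0.3], [-0.2, 0.2], [0.6, -0.4]]
[[ 0.9592 -0.0003  0.2829]
 [-0.2829 -0.0011  0.9592]
 [ 0.0001 -1.     -0.0011]]
```

```bash
cat > h.py <<'E'
import numpy as np
from cell import bot
from scipy.spatial.transform import Rotation as R
P=np.array([.5743,-.209]);A=.0284
c,s=np.cos(A),np.sin(A)
def w(x,y,z): return np.array([P[0]+c*x-s*y,P[1]+s*x+c*y,z])
def quat(sg):
    z=sg*np.array([c,s,0]);y=np.array([0,0,-1.]);return R.from_matrix(np.c_[np.cross(y,z),y,z]).as_quat()
def st(m=""):
    o=bot.get_obs();d=o["ee_pos"]-np.r_[P,0];
    print(m,"t%.2f"%o["t"],"box xyz mm",(1e3*np.array([c*d[0]+s*d[1],-s*d[0]+c*d[1],d[2]])).round(1),"F",np.round(o["ft_force"],1));return o
E
python3 - <<'E'
from h import *
bot.move_l([.177,.599,.36],velocity=.25); 
for sg in(1,-1):
    for p in(w(0,16,.3),w(0,16,.03),w(0,-92,.1),w(0,-92,.04),w(0,32,.04)):
        q=bot.solve_ik(p,quat(sg)); print(sg,None if q is None else np.round(q,2))
st()
E
```

```text
1 None
1 None
1 None
1 None
1 None
-1 None
-1 None
-1 None
-1 None
-1 None
 t0.87 box xyz mm [-374.3  818.5  358.7] F [ 0.7 -0.1 -0.3]
```

Run:
```python
from h import *
for z in (.3,.15,.04):
  for a in range(0,360,30):
    q=bot.solve_ik(w(0,16,z),(R.from_rotvec([0,0,np.radians(a)])*R.from_quat(quat(1))).as_quat())
    if q is not None: print(z,a,np.round(q,2))
for p in([.4,.45,.3],[.55,.2,.3],[.57,0,.3]):print(p,bot.solve_ik(p,bot.get_obs()["eef_rot"]))
```

```text
[0.4, 0.45, 0.3] [-0.98574601  0.30667533  0.11546837  1.55624998 -0.03546266  1.28232026
  0.41859458]
[0.55, 0.2, 0.3] [-0.69915477  0.28439036  0.37258434  1.60626529 -0.10552624  1.27202996
  0.97506996]
[0.57, 0, 0.3] [-0.6460652   0.29822349  0.7417996   1.65282457 -0.20740199  1.2723232
  1.41922232]
```

Run:
```python
from h import *
q=bot.get_obs()["q"].copy();q[0]=.3
bot.move_j(q);bot.clamp();st()
for sg in(1,-1):
    for p in(w(0,16,.3),w(0,16,.03),w(0,-92,.1),w(0,-92,.04),w(0,32,.04)):
        q=bot.solve_ik(p,quat(sg)); print(sg,None if q is None else np.round(q,2))
```

```text
t5.46 box xyz mm [ 12.9  -2.9 358.6] F [0.1 0.8 0.3]
1 None
1 None
1 None
1 None
1 None
-1 None
-1 None
-1 None
-1 None
-1 None
```

Run:
```python
from h import *
o=bot.get_obs();print(np.round(o["q"],2),R.from_quat(o["eef_rot"]).as_matrix().round(2)[:,2],o["finger_gap"])
for z in(.3,.04):
  for a in range(0,360,15):
    q=bot.solve_ik(w(0,16,z),(R.from_rotvec([0,0,np.radians(a)])*R.from_quat(quat(1))).as_quat())
    if q is not None: print(z,a,np.round(q,2))
```

```text
[ 0.3   0.32 -0.    1.4   0.    1.42 -0.05] [ 0.94 -0.34 -0.  ] 0.00030488754634739343
```

Run:
```python
from h import *
o=bot.get_obs();q0=o["eef_rot"];p0=o["ee_pos"];print(p0,q0,quat(1))
f=lambda p,q:(lambda r:None if r is None else np.round(r,2))(bot.solve_ik(list(map(float,p)),[float(v) for v in q]))
print(f(p0,q0),f(p0,quat(1)),f(w(0,16,.3),q0),f(w(0,16,.03),q0),f(w(0,16,.3),-quat(1)))
for a in(-30,-20,-10,-5,5,10,20,30):print(a,f(p0,(R.from_rotvec([0,0,np.radians(a)])*R.from_quat(q0)).as_quat()))
```

```text
[ 0.5872389  -0.21153718  0.3586328 ] [-0.4071016   0.57891867 -0.5779562   0.40631032] [ 0.50704935 -0.49284983  0.49284983 -0.50704935]
[ 0.3   0.32 -0.    1.4   0.    1.42 -0.05] [ 0.34  0.32 -0.06  1.4   0.02  1.42  0.31] None None None
-30 [ 0.24  0.32  0.07  1.4  -0.02  1.42 -0.55]
-20 [ 0.26  0.32  0.05  1.4  -0.02  1.42 -0.39]
-10 [ 0.28  0.32  0.02  1.4  -0.01  1.42 -0.22]
-5 [ 0.29  0.32  0.01  1.4  -0.    1.42 -0.13]
5 [ 0.31  0.32 -0.02  1.4   0.01  1.42  0.03]
10 [ 0.32  0.32 -0.03  1.4   0.01  1.42  0.12]
20 [ 0.34  0.33 -0.06  1.4   0.02  1.42  0.29]
30 [ 0.36  0.33 -0.08  1.4   0.03  1.42  0.45]
```

Run:
```python
from h import *
q=quat(1)
print(w(0,16,.3))
for z in(.38,.36,.34,.32,.3,.25,.2,.15,.1,.04):
    r=bot.solve_ik(w(0,16,z),q); r2=bot.solve_ik([.5872,-.2115,z],q);r3=bot.solve_ik([.56,-.19,z],q)
    print(z,*[None if v is None else np.round(v,2) for v in(r,r2,r3)])
import cv2
cv2.imwrite("pics/s1.png",bot.capture("scene")["image"][:,:,::-1])
```

```text
[ 0.11996108 15.78454795  0.3       ]
0.38 None [ 0.34  0.32 -0.06  1.36  0.02  1.46  0.31] [ 0.33  0.25 -0.07  1.45  0.02  1.44  0.29]
0.36 None [ 0.34  0.32 -0.06  1.4   0.02  1.42  0.31] [ 0.33  0.26 -0.07  1.48  0.02  1.4   0.29]
0.34 None [ 0.34  0.33 -0.06  1.43  0.02  1.38  0.31] [ 0.33  0.27 -0.07  1.52  0.02  1.36  0.29]
0.32 None [ 0.34  0.34 -0.06  1.46  0.02  1.34  0.31] [ 0.33  0.28 -0.07  1.55  0.02  1.32  0.29]
0.3 None [ 0.34  0.35 -0.06  1.5   0.02  1.3   0.31] [ 0.33  0.29 -0.07  1.58  0.02  1.28  0.29]
0.25 None [ 0.34  0.38 -0.06  1.56  0.02  1.2   0.3 ] [ 0.33  0.32 -0.07  1.65  0.02  1.17  0.28]
0.2 None [ 0.34  0.42 -0.06  1.62  0.03  1.1   0.3 ] [ 0.33  0.36 -0.07  1.7   0.03  1.07  0.28]
0.15 None [ 0.34  0.47 -0.06  1.67  0.03  1.    0.3 ] [ 0.33  0.42 -0.07  1.75  0.03  0.97  0.28]
0.1 None [ 0.34  0.53 -0.06  1.7   0.04  0.91  0.29] [ 0.33  0.48 -0.07  1.79  0.04  0.88  0.27]
0.04 None [ 0.34  0.61 -0.06  1.73  0.04  0.8   0.29] [ 0.32  0.56 -0.06  1.82  0.05  0.76  0.26]
```

View pics/s1.png

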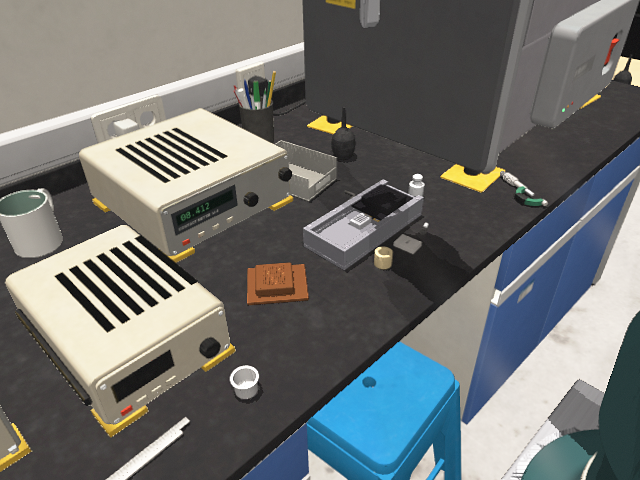

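The fault was mine: I passed millimetres where `w` expects metres. The picture shows the box undisturbed at about (365,220) and the fingertip at the top, around (370,10). I'll fix the helper and press the tab.

```bash
sed -i 's/^def w.*/def w(x,y,z): x,y,z=x\/1e3,y\/1e3,z\/1e3; return np.array([P[0]+c*x-s*y,P[1]+s*x+c*y,z])/' h.py
python3 - <<'E'
from h import *
Q=quat(1)
for p in((0,-92,80),(0,-92,41),(0,32,41)):assert bot.solve_ik(w(*p),Q) is not None
bot.goto(w(0,16,150),Q);st("above")
bot.move_l(w(0,16,45),velocity=.12);st("near")
for z in(36,33,30,28,26.5,25.5):
    bot.move_l(w(0,16,z),velocity=.02);o=st(z)
    if abs(o["ft_force"][2])>30:break
E
```

```text
above t6.36 box xyz mm [  0.9  15.5 151.4] F [ 0.  -0.9  0.4]
near t7.38 box xyz mm [ 0.5 15.8 45.8] F [-0.4 -0.1  0.7]
36 t7.98 box xyz mm [ 0.  16.  35.9] F [-0.1  0.1  0.6]
33 t8.28 box xyz mm [-0.1 16.  32.9] F [-0.4  0.3  0.3]
30 t8.58 box xyz mm [-0.1 16.1 29.8] F [-0.1  0.4 -0.5]
28 t8.83 box xyz mm [-0.1 16.  27.8] F [-0.5  1.   1.2]
26.5 t9.08 box xyz mm [-0.1 16.  26.4] F [-0.3  0.3  0.8]
25.5 t9.33 box xyz mm [ 0.  16.  26.2] F [-6.1  0.6 14.2]
```

The force stayed near zero until 26 mm, although 4–5 N was expected on the way down. I need to look before going on.

Run:
```python
from h import *
import cv2
st("still"); a=[bot.capture(n)["image"] for n in("scene","top")]
bot.move_l(w(0,16,110),velocity=.2);st("up")
b=[bot.capture(n)["image"] for n in("scene","top")]
f=lambda i,y,x,h,wd,k:cv2.resize(i[y:y+h,x:x+wd,::-1],None,fx=k,fy=k,interpolation=cv2.INTER_CUBIC)
S=np.hstack([f(i,150,295,120,140,2.8) for i in(a[0],b[0])]);T=np.hstack([f(i,195,320,80,140,2.8) for i in(a[1],b[1])])
cv2.imwrite("pics/p1.png",np.vstack([S,T]))
```

```text
still t9.33 box xyz mm [ 0.  16.  26.2] F [-6.1  0.6 14.2]
up t10.01 box xyz mm [-1.000e-01  1.600e+01  1.099e+02] F [-0.   0.3 -0.3]
```

View pics/p1.png

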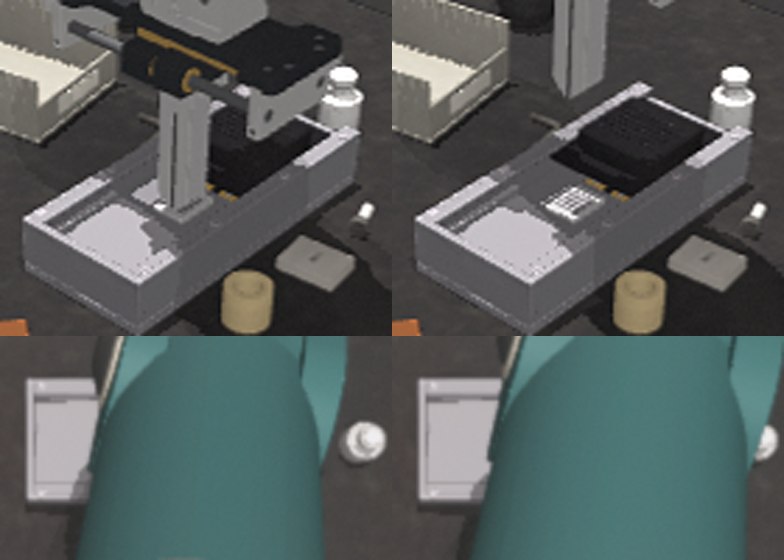

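The finger came down on the tab, and in the right panel the tab, at about (573,203), looks flush with the floor with no side wall showing. I'll check its height numerically by comparing projected tab outlines at 35 mm and 26 mm.

Run:
```python
from fit import *
from h import bot
im=bot.capture("scene")["image"][:,:,::-1]
im0=cv2.imread("pics/scene0.png")
p=[.5743,-.209,.0284];out=[]
for i in(im0,im):
  i=cv2.resize(i[185:245,330:420],None,fx=8,fy=8,interpolation=cv2.INTER_CUBIC)[:, :390*2]
  for z,col in((35,(0,0,255)),(26,(0,255,0))):
    X=T.copy();X[:,2]=z/1e3
    uv=(proj("scene",W(p,X))-[330,185]+.5)*8-.5
    print(z,uv.round().tolist()); cv2.polylines(i,[uv.round().astype(int)],True,col,1)
  out.append(i[40:400,100:490])
cv2.imwrite("pics/tab.png",np.hstack(out))
```

```text
35 [[155.0, 279.0], [253.0, 216.0], [334.0, 257.0], [237.0, 321.0]]
26 [[154.0, 312.0], [251.0, 249.0], [332.0, 289.0], [235.0, 354.0]]
35 [[155.0, 279.0], [253.0, 216.0], [334.0, 257.0], [237.0, 321.0]]
26 [[154.0, 312.0], [251.0, 249.0], [332.0, 289.0], [235.0, 354.0]]
```

View pics/tab.png

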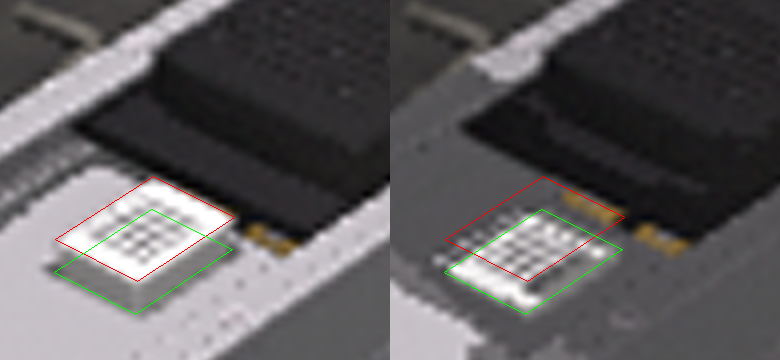

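The tab is now at its 26 mm outline, so it is fully in, and the cover hasn't moved. Next is the push.

Run:
```python
from h import *
Q=quat(1)
bot.move_l(w(0,-96,110),Q,velocity=.15);bot.hold(.2)
bot.move_l(w(0,-96,60),velocity=.1);bot.move_l(w(0,-96,41.5),velocity=.04);o=st("behind")
assert abs(o["ft_force"][2])<5
for y in(-88,-80,-60,-40,-20,0,12):
    bot.move_l(w(0,y,41.5),velocity=.05);o=st(y)
    if np.hypot(*o["ft_force"][:2])>12:print("stop");break
else:
  for y in np.arange(14,28,1.):
    bot.move_l(w(0,y,41.5),velocity=.02);o=st(y)
    if np.hypot(*o["ft_force"][:2])>7:print("contact");break
```

```text
behind t12.52 box xyz mm [ -0.  -96.   41.4] F [-0.1 -0.4 -0.9]
-88 t12.82 box xyz mm [  0.2 -87.4  41.7] F [-1.3  0.9  0.3]
-80 t13.13 box xyz mm [  0.1 -79.5  41.6] F [-0.4  1.  -0.6]
-60 t13.68 box xyz mm [  0.1 -59.8  41.6] F [-0.2 -0.4  0.7]
-40 t14.23 box xyz mm [  0.1 -39.8  41.6] F [ 0.4 -0.5 -0.3]
-20 t14.78 box xyz mm [  0.  -19.8  41.5] F [ 0.5 -0.3 -0.2]
0 t15.33 box xyz mm [ 0.1  0.2 41.5] F [0.7 0.2 0.5]
12 t15.72 box xyz mm [ 0.1 12.4 41.5] F [ 0.1 -0.5 -0.2]
14.0 t15.97 box xyz mm [-0.  14.  41.5] F [ 0.1  0.5 -0.2]
15.0 t16.23 box xyz mm [ 0.  15.  41.5] F [-0.5 -1.5  0.1]
16.0 t16.48 box xyz mm [ 0.  16.1 41.5] F [ 0.2 -0.2 -0.2]
17.0 t16.73 box xyz mm [ 0.  17.1 41.5] F [ 0.3 -0.3 -0.1]
18.0 t16.98 box xyz mm [ 0.  18.1 41.5] F [ 0.2 -0.1 -1.4]
19.0 t17.23 box xyz mm [ 0.  19.1 41.5] F [-0.3 -0.3  0.2]
20.0 t17.48 box xyz mm [ 0.  20.1 41.5] F [0.  0.2 0.1]
21.0 t17.73 box xyz mm [ 0.  21.1 41.5] F [0.1 0.2 0.7]
22.0 t17.98 box xyz mm [ 0.  22.1 41.5] F [-0.  -0.6 -0.3]
23.0 t18.23 box xyz mm [-0.  23.  41.5] F [ 0.  -0.1  0.3]
24.0 t18.48 box xyz mm [-0.  23.1 41.6] F [ 0.9 -5.4  0.7]
25.0 t18.73 box xyz mm [-0.  23.2 41.8] F [-1.5 -9.5  1.2]
contact
```

The force rose at tip y = 23 mm, so the cover is against the end stop. I'll back off, lift, clear the view and check.

Run:
```python
from h import *
import cv2
from fit import proj,W
bot.move_l(w(0,5,41.5),velocity=.05);bot.move_l(w(0,5,200),velocity=.15)
q=bot.get_obs()["q"].copy();q[0]-=.75;q0=q.copy();bot.move_l(w(0,5,330),velocity=.25)
q=bot.get_obs()["q"].copy();q[0]-=.8;bot.move_j(q);bot.hold(.3);st()
p=[.5743,-.209,.0284]
D=np.array([[x,58+y,52] for x,y in((31,34),(-31,34),(-31,-26),(31,-26))])/1e3
F=np.array([[x,58+y,36] for x,y in((42,48),(-42,48),(-42,-48),(42,-48))])/1e3
o=[]
for n,x,y,k in(("scene",295,150,5.5),("top",315,195,4)):
    i=bot.capture(n)["image"][:,:,::-1];i=cv2.resize(i[y:y+(105 if n=="scene" else 80),x:x+140],None,fx=k,fy=k,interpolation=cv2.INTER_CUBIC)
    for X,col in((D,(0,0,255)),(F,(0,255,0))):cv2.polylines(i,[((proj(n,W(p,X))-[x,y]+.5)*k-.5).round().astype(int)],True,col,1)
    o.append(cv2.resize(i,(560,340 if n=="scene" else 255)) if n=="top" else cv2.resize(i,(560,340)))
cv2.imwrite("pics/end.png",np.vstack(o))
```

```text
t23.18 box xyz mm [-14.4 478.8 329.3] F [ 0.7 -0.4 -0.1]
```

View pics/end.png

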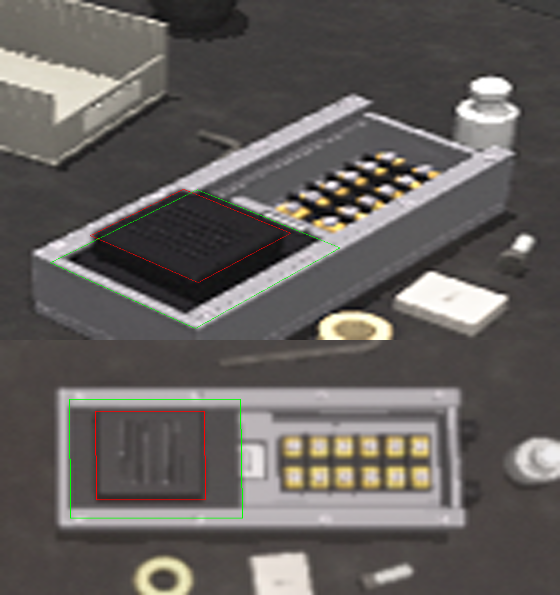

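The cover matches the predicted outline at the end stop in both views: dome at (150,455) in the top panel, right edge at (242,460). The terminals are exposed, the small things are in place, and the tab is partly under the cover. I'm handing in.

```bash
python3 -c "
from cell import bot
bot.close_job()"
```

```text
the job is handed in; nothing more can be done
```

The terminal box is open: I pressed the snap tab in, pushed the cover along its guides to the end stop, and handed the job in about 23 s into the 45 s limit. No verdict was reported.

- **Tab:** I pressed with the shut fingertips down to about 26 mm above the worktop. The overlay on the camera picture then matched the tab's fully-in outline, and the cover was still on its seat.
- **Cover:** I pushed the dome's rear face with a tip about 5 mm above the flange. The force rose to 5–10 N at about 23 mm, where the stop was expected at 24 mm. Both final camera views match the cover outline at the stop, with the terminals uncovered.
- **Surroundings:** The weight, bush, block, bolt and hex key look unmoved beside the box. The sample cup was outside the final crops, but the arm only passed well above the worktop on that side. The arm was clear of everything when I handed in.

**What disagreed:**
- **Tab force:** The wrist force did not show the expected 4–5 N while the tab went down. It read only noise until about 14 N at the bottom. I therefore relied on the picture for the tab.
- **Inverse kinematics:** Early on the solver found no poses. From the starting position it may also have been limited by distance, but the main cause was my unit mistake (mm instead of m) in a helper. Nothing moved because of it.

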